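# Index the drill-guide carriage to the undrilled flange

### The arm

A 7-joint arm with a two-finger parallel gripper is mounted at the origin on the work surface. World frame = base frame: x ahead of the robot, y to its left, z up, the work surface at z = 0. Lengths are in m, angles in degrees, forces in N, time in s.
With the tool pointing down it reaches from about 0.425 to 0.875 m from the base axis. Payload 4.7 kg.
Tool frame: the origin (TCP) lies between the finger pads; the fingertips stand env.tip_reach ahead of it and the grasp point (between the pads) lies 2 mm behind it (env.tip_reach is the distance from the TCP to the fingertips, in m); z points along the fingers, y is the line along which they close (so a half turn about z gives the same grasp; the last joint's range is limited). The gripper opens to 87 mm and grips with 3 to 60 N. Pads are 19 mm wide; open, the fingers measure 117 mm over their backs; the gripper's body (75 mm by 190 mm) begins 51 mm behind the grasp point.
Start: joints at [76.037, 18.392, -4.016, 83.108, 1.295, 78.541, -3.26], TCP at [0.166, -0.629, 0.24] pointing down, gripper open.
Joint ranges: [-163.93, 163.93], [-17.29, 119.83], [-79.2, 71.16], [3.27, 140.29], [-89.18, 269.18], [5.43, 117.66], [-154.24, 154.24]. Speed limits (degrees/s): [147.25, 147.25, 180, 180, 180, 180, 180].

### API

Orientations are given as [roll, pitch, yaw] about the fixed x, y, z axes, in that order (R = Rz(yaw) Ry(pitch) Rx(roll)).
In Python, from cell import env gives the robot as it stands.
- The arm moves only by the shell command python3 steer.py 'ROWS' [FORCE]. ROWS is a JSON list of rows, 1 to 8 of them, each written [[dx, dy, dz], turn, opening]: dx, dy, dz in parts of the range, where 1.0 means 0.75 m, then a turn about the tool's z in parts of the range, where 1.0 means 180 degrees, then the finger opening in m; each row is the pose to reach, as a shift and turn from the pose commanded when the command began, along the tool's axes at that moment; what a row does not reach only later rows make up. A row lasts 1/12 s, in which the tool goes at most 0.0417 m and 7.16 degrees, less where a joint would pass 70% of its speed; a pose out of reach is approached as far as the arm can. The fingers move at their own pace and stop on an object; FORCE is the grip in N (left out, the last holds). Time passes only in rows, so rows that do not move let the fingers close. It prints the time, the measured TCP pose, the force, the opening and the grip force at its end. A shift or turn number past 1, either way, is cut back to 1. Input that does not fit is refused with a message, and nothing moves.
- env.get_obs(): the state, without advancing time (a new reading comes with each control period).
- env.read_camera(name): name is "scene" or "top"; returns a dict with "color" (420x560x3 uint8, blue, green, red), "fx", "fy", "cx", "cy" (pixels), "dist" ([k1, k2, p1, p2, k3] as OpenCV has them; the pictures are not rectified), "world_from_camera" (4x4, takes a point from camera to world coordinates). Camera axes: x right, y down, z forward; pixel columns grow to the right and rows downward; lengths in m; the calibration is good to about 2 mm. A picture is of the moment at which its call begins. There is no depth.
- env.sign_off(): hands the job in; it is judged then, once.
The state is a dict: "time_s": time; "qpos": joint angles; "joint_velocities": joint speeds; "effort": joint torques, N m; "tool_pos": TCP position; "tool_rot": TCP orientation; "force": force on the tool from outside, world axes, zero at the start; "wrist_torque": the same for the moment, N m; "grip_width": finger opening in m; "grasp_force": force on a finger pad.
Only numpy, scipy, OpenCV 4.12 (cv2) and the standard library are available. Lean on these libraries where they do the work, as an engineer would, in place of code of your own. Each camera call takes 0.05 s, during which the arm holds its last target. There are 200 camera calls.

### The job

One of the three steel flanges in the drilling jig has no bore yet. Take the jig's sliding carriage by its knob and slide it along the rail until its guide bush is over that flange and you feel the ball detent drop into the notch there, then finish still gripping the knob, carriage at rest in the notch. Leave the flanges in their nests and everything else on the bench where it is.

Things in the scene. Friction and masses are not known exactly. Their poses are not given: they have to be found in the camera images.
- jig: Drilling jig fixed to the bench: green plate 175 (x) by 430 (y), 20 thick. Origin: centre of its underside, on the bench. Its y axis is the sliding direction. A steel rail runs along y at x = -45. The flanges sit in three nests at x = +37, y = -75, +10 and +95, each between four pins that stand 11 above the plate; which flange is in which nest changes.
- strip (a point): Point on the jig at x = -12, y = +10, 40 up: top of the notched steel strip beside the rail, level with the middle nest. It has three V notches (45 degree flanks, 13 wide), one per nest. The strip was set by hand: all notches are shifted along y by one unknown amount, up to 5 either way, from the nest centres (this point does not show it), so the notch must be felt.
- carriage (a joint): Position in m of the aluminium carriage along the rail: 0 at the -y end, growing towards jig +y up to 0.27; at value q the carriage, knob, ball and bush centres are at jig y = -0.150 + q. It starts between 0 and 0.045, short of all notches. Dry friction about 1.5 N plus 4 N per m/s.
- ball (a joint): Drop in m of the carriage's spring-loaded ball (diameter 12): 0 on top of the strip, about 0.0045 fully down in a notch. d off the notch centre it drops about d less; the spring then pulls the carriage to the centre with some 5 N, more than the rail's friction, so a carriage let loose near the centre settles there. Pushing out of a notch takes about 8 N.
- knob (a point): Middle of the round black knob on top of the carriage: upright cylinder, diameter 26, 40 high, its top 123 and its underside 83 above the bench; below it the 50 long carriage block reaches up to 70.
- bush (a point): Centre of the underside of the steel guide bush (a ring, diameter about 29) at the end of the carriage's arm: 82 from the knob's axis in jig +x, 50 above the bench. It passes 14 above the flanges.
- blank: The flange still without a bore: plain solid steel disc, diameter 46, 16 high, standing on the jig plate. Origin: centre of its underside.
- bored_a: A finished flange: same disc with a through bore of diameter 20. Origin: centre of its underside.
- bored_b: The other finished flange, like bored_a.
- wrench: Bystander, to be left alone: open-end spanner lying behind the jig (mm).
- brush: Bystander, to be left alone: swarf brush lying in front of the jig (mm).
- spare_bush: Bystander, to be left alone: spare steel guide bush, diameter 25, height 22, standing on the +y end of the jig plate (mm).
- oil: Bystander, to be left alone: white oil bottle, diameter 56, height 150 (mm).
- vblock: Bystander, to be left alone: steel V-block, 50 x 70 x 42 (mm).
- screwdriver: Bystander, to be left alone: screwdriver, 200 long (mm).
- cup: Bystander, to be left alone: small aluminium cup, diameter 70, height 70 (mm).

How it is judged:
By the outcome, as a careful person would: the job done as asked, in the order asked, and still so for the second after the job is handed in, while the arm keeps its last pose, push and grip.
It also fails if it takes over 51 s, if anything falls off the work surface, if the arm or the gripper's body presses on something with over 40 N, if the wrist force passes 120 N, or if a joint passes its speed limit or range.

## Working session

There is one attempt and no reset: what is moved stays moved. The work goes in short steps, Python scripts to look and compute and a shell command to move; the robot and the scene stay as the last step left them, time stands still between calls to the robot, and variables do not carry over. Pictures are saved under pics/ and viewed, at most 10 in all, crops included, and the job is handed in when it is done.

```bash
ls; mkdir -p pics
python3 - <<'E'
from cell import env
import cv2,numpy as np
np.set_printoptions(precision=4,suppress=True)
for n in("scene","top"):
    c=env.read_camera(n); cv2.imwrite(f"pics/{n}0.png",c["color"]); print(n,c["fx"],c["fy"],c["cx"],c["cy"],c["dist"]); print(c["world_from_camera"])
o=env.get_obs(); print(o["time_s"],o["tool_pos"],o["tool_rot"],o["grip_width"],env.tip_reach)
E
```

```text
cell.py
pics
steer.py
scene 380.3755557245439 380.3755557245439 285.10659564425447 207.36689882501165 [0.0331 0.     0.     0.     0.    ]
[[-0.6228  0.6749 -0.3958  0.9604]
 [ 0.7824  0.5378 -0.3141  0.3189]
 [ 0.0009 -0.5053 -0.863   0.9427]
 [ 0.      0.      0.      1.    ]]
top 517.1457049336807 517.1457049336807 288.7064452213867 213.0301895957942 [-0.0717  0.      0.      0.      0.    ]
[[-0.0198 -0.9863  0.1639  0.2555]
 [-0.9998  0.0205  0.0026 -0.0102]
 [-0.0059 -0.1638 -0.9865  1.8308]
 [ 0.      0.      0.      1.    ]]
0.1 [ 0.1656 -0.6281  0.2386] [-179.9038    0.0072   14.7785] 0.08700805336627879 0.017
```

View pics/scene0.png

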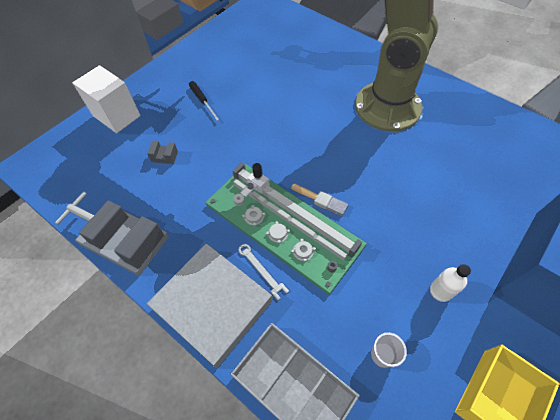

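View pics/top0.png

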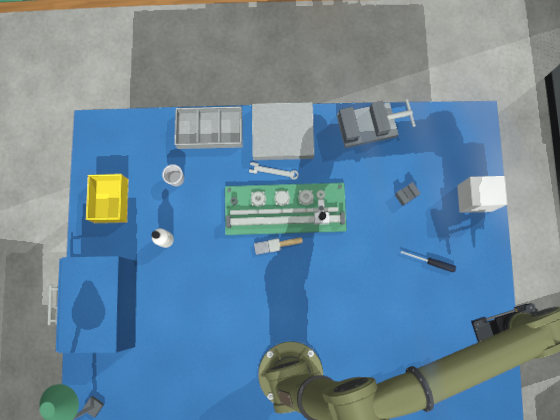

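The scene view shows the jig with flanges near (254,215), (278,232) and (303,250), and the knob at (257,170). In the top view the flanges are at (258,198), (282,198) and (306,198), and the knob at (322,216). I'll enlarge both views and measure.

```bash
cat > h.py <<'E'
from cell import env
import cv2,numpy as np
np.set_printoptions(precision=4,suppress=True)
def ray(c,p):
    K=np.array([[c["fx"],0,c["cx"]],[0,c["fy"],c["cy"]],[0,0,1.]])
    u=cv2.undistortPoints(np.array([[p]],float),K,np.array(c["dist"]))[0,0]
    T=c["world_from_camera"]; return T[:3,3],T[:3,:3]@np.array([u[0],u[1],1])
def onplane(c,p,z):
    o,d=ray(c,p); return o+d*(z-o[2])/d[2]
def proj(c,P):
    T=np.linalg.inv(c["world_from_camera"])
    K=np.array([[c["fx"],0,c["cx"]],[0,c["fy"],c["cy"]],[0,0,1.]])
    return cv2.projectPoints(np.array(P,float).reshape(-1,3),cv2.Rodrigues(T[:3,:3])[0],T[:3,3],K,np.array(c["dist"]))[0][:,0]
E
python3 - <<'E'
from h import *
a=cv2.imread("pics/scene0.png")[155:300,200:375]; b=cv2.imread("pics/top0.png")[175:245,215:355]
a=cv2.resize(a,None,fx=3.6,fy=3.6,interpolation=cv2.INTER_CUBIC); b=cv2.resize(b,None,fx=5.5,fy=5.5,interpolation=cv2.INTER_CUBIC)
cv2.imwrite("pics/sc.png",a); cv2.imwrite("pics/tc.png",b)
for n in("scene","top"):
    c=env.read_camera(n); im=c["color"]; hsv=cv2.cvtColor(im,cv2.COLOR_BGR2HSV)
    m=cv2.inRange(hsv,(45,90,40),(85,255,255)); m=cv2.morphologyEx(m,cv2.MORPH_CLOSE,np.ones((15,15)))
    k=max(cv2.findContours(m,0,1)[0],key=lambda k:cv2.contourArea(k) if 150<k[:,0,0].mean()<400 and k[:,0,1].mean()<320 else 0)
    q=cv2.approxPolyDP(cv2.convexHull(k),4,True)[:,0]
    P=np.array([onplane(c,p,0.02) for p in q]); print(n,q.tolist()); print(P)
    r=cv2.minAreaRect(np.array([onplane(c,p,0.02)[:2]*1000 for p in k[:,0]],np.float32)); print(r)
E
```

```text
scene [[245, 165], [366, 243], [329, 294], [207, 205]]
[[ 0.4969 -0.203   0.02  ]
 [ 0.489   0.2199  0.02  ]
 [ 0.6639  0.2229  0.02  ]
 [ 0.6682 -0.1938  0.02  ]]
((578.8140258789062, 8.472869873046875), (178.16331481933594, 428.820556640625), 0.592056930065155)
top [[343, 183], [345, 230], [225, 233], [225, 187]]
[[ 0.6613 -0.2022  0.02  ]
 [ 0.4914 -0.203   0.02  ]
 [ 0.4894  0.2211  0.02  ]
 [ 0.6556  0.2211  0.02  ]]
((573.8756103515625, 8.210586547851562), (175.4452362060547, 427.2007751464844), 0.5166181325912476)
```

View pics/sc.png

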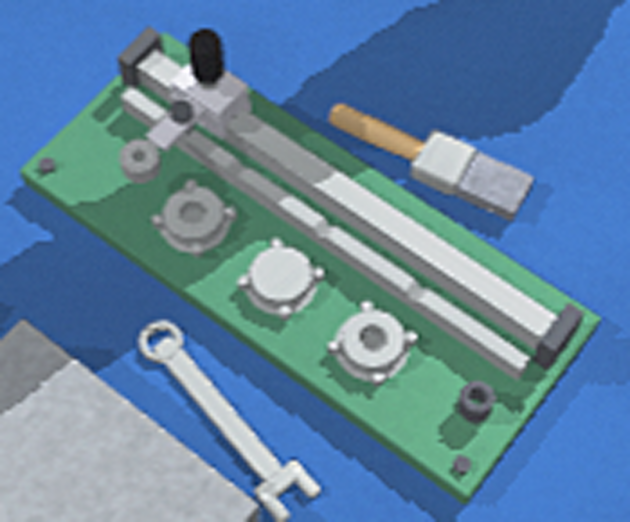

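View pics/tc.png

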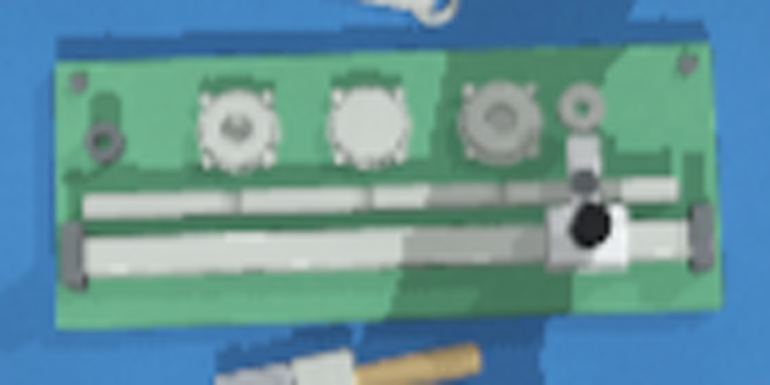

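The middle flange is the plain one: scene crop (281,275), top crop (368,125). The outer two show bores. The carriage sits at the -y end, with the knob at top crop (591,225), and jig +y is about world +y. Next I'll locate the knob.

Run:
```python
from h import *
rs=[]
for n,x0,y0,x1,y1 in(("scene",245,158,270,182),("top",312,208,332,225)):
    c=env.read_camera(n); g=c["color"][y0:y1,x0:x1].max(2); m=(g<60).astype(np.uint8)
    N,l,s,ce=cv2.connectedComponentsWithStats(m); i=1+s[1:,4].argmax(); p=ce[i]+[x0,y0]; print(n,s[i],p)
    for z in(.083,.103,.123): print(z,onplane(c,p,z))
    rs.append(ray(c,p))
(o1,d1),(o2,d2)=rs
A=np.array([d1,-d2]).T; t=np.linalg.lstsq(A,o2-o1,rcond=None)[0]; a,b=o1+d1*t[0],o2+d2*t[1]; K=(a+b)/2
print("knob",K,"gap",np.linalg.norm(a-b))
# also blank & bored check
J=np.array([.576,.0083]);yaw=np.radians(.55);R=np.array([[np.cos(yaw),-np.sin(yaw)],[np.sin(yaw),np.cos(yaw)]])
print("knob in jig",R.T@(K[:2]-J),"blank exp",J+R@[.037,.01])
c=env.read_camera("top");print("blank seen",onplane(c,(215+368/5.5,175+125/5.5),.036))
o=env.get_obs();T=o["tool_pos"];y=np.radians(o["tool_rot"][2])
d=K-T; d[2]=.105-T[2]
print("tool shift",d[0]*np.cos(y)+d[1]*np.sin(y), d[0]*np.sin(y)-d[1]*np.cos(y), -d[2],o["tool_rot"])
```

```text
scene [  8   5   9  15 107] [256.8131 170.2617]
0.083 [ 0.5216 -0.1297  0.083 ]
0.103 [ 0.5318 -0.1193  0.103 ]
0.123 [ 0.542  -0.1089  0.123 ]
top [ 7  4  7  8 38] [322.0789 215.5789]
0.083 [ 0.5346 -0.1196  0.083 ]
0.103 [ 0.5314 -0.1184  0.103 ]
0.123 [ 0.5282 -0.1171  0.123 ]
knob [ 0.5316 -0.1188  0.1031] gap 0.0010108466126725094
knob in jig [-0.0456 -0.1267] blank exp [0.6129 0.0187]
blank seen [0.6089 0.0175 0.036 ]
tool shift 0.4837943747295502 -0.3994788790391959 0.13432151347108506 [-179.9763    0.0016   14.7708]
```

Both rays agree to 1 mm. The knob is at z 0.103 and jig x -0.0456, so q ≈ 0.023, which fits the description. Moving in now.

Careful with the scale: shifts go in shares of 0.75 m and turns go in shares of 180 degrees. That gives: 0.242 m is 0.3227, -0.2 m is -0.2667, 14.2 degrees is 0.0789.

```bash
python3 steer.py '[[[0.3227, -0.2667, 0.0267], 0.0389, 0.087], [[0.3227, -0.2667, 0.0267], 0.0789, 0.087], [[0.3227, -0.2667, 0.0267], 0.0789, 0.087], [[0.3227, -0.2667, 0.0267], 0.0789, 0.087], [[0.3227, -0.2667, 0.0267], 0.0789, 0.087], [[0.3227, -0.2667, 0.0267], 0.0789, 0.087], [[0.3227, -0.2667, 0.0267], 0.0789, 0.087], [[0.3227, -0.2667, 0.0267], 0.0789, 0.087]]' 20
python3 - <<'E'
from h import *
o=env.get_obs();T=o["tool_pos"];y=np.radians(o["tool_rot"][2]);d=np.array([.5316,-.1188,.17])-T
print(T,o["tool_rot"],"shift",d[0]*np.cos(y)+d[1]*np.sin(y), d[0]*np.sin(y)-d[1]*np.cos(y), -d[2])
E
```

```text
time_s: 1.02
tool_pos: [0.3519, -0.3686, 0.2197]
tool_rot: [-179.9, -0.1, 0.9]
force: [0.9, 0.2, -1.0]
grip_width: 0.087
grasp_force: 0.0
[ 0.3519 -0.3686  0.2197] [-179.936    -0.0698    0.8959] shift 0.1835917058559192 -0.24692941506743968 0.04965464203728512
```

To row units: -0.248 m is -0.3307, 0.184 m is 0.2453, 0.3 degrees is 0.0017.

```bash
python3 steer.py '[[[0.2453, -0.3307, 0.04], 0.0017, 0.087], [[0.2453, -0.3307, 0.04], 0.0017, 0.087], [[0.2453, -0.3307, 0.04], 0.0017, 0.087], [[0.2453, -0.3307, 0.04], 0.0017, 0.087], [[0.2453, -0.3307, 0.04], 0.0017, 0.087], [[0.2453, -0.3307, 0.04], 0.0017, 0.087], [[0.2453, -0.3307, 0.04], 0.0017, 0.087], [[0.2453, -0.3307, 0.04], 0.0017, 0.087]]' 20; python3 steer.py '[[[0, 0, 0], 0, 0.087], [[0, 0, 0], 0, 0.087]]'
python3 - <<'E'
from h import *
o=env.get_obs();T=o["tool_pos"];y=np.radians(o["tool_rot"][2]);d=np.array([.5316,-.1188,.105])-T
print(T,o["tool_rot"],"shift",d[0]*np.cos(y)+d[1]*np.sin(y), d[0]*np.sin(y)-d[1]*np.cos(y), -d[2])
E
```

```text
time_s: 1.68
tool_pos: [0.5327, -0.1172, 0.1896]
tool_rot: [-179.8, -0.1, 0.7]
force: [0.2, 0.5, -0.1]
grip_width: 0.0872
grasp_force: 0.0
time_s: 1.85
tool_pos: [0.5305, -0.1224, 0.1894]
tool_rot: [-180.0, 0.0, 0.4]
force: [-1.0, -0.8, 0.4]
grip_width: 0.087
grasp_force: 0.0
[ 0.5305 -0.1224  0.1894] [-179.9948    0.0265    0.4462] shift 0.0011085793540395689 -0.0036107080212552855 0.08436714372371669
```

To row units: 0.0845 m is 0.1127, 0.07 m is 0.0933.

```bash
python3 steer.py '[[[0.0013, -0.0048, 0.0533], 0, 0.087], [[0.0013, -0.0048, 0.0933], 0, 0.087], [[0.0013, -0.0048, 0.1127], 0, 0.087], [[0.0013, -0.0048, 0.1127], 0, 0.087], [[0.0013, -0.0048, 0.1127], 0, 0.087]]' 20; python3 steer.py '[[[0, 0, 0], 0, 0.02], [[0, 0, 0], 0, 0.02], [[0, 0, 0], 0, 0.02], [[0, 0, 0], 0, 0.02], [[0, 0, 0], 0, 0.02], [[0, 0, 0], 0, 0.02]]' 20
```

```text
time_s: 2.27
tool_pos: [0.5303, -0.1218, 0.1048]
tool_rot: [180.0, 0.1, 0.1]
force: [0.2, 0.1, 0.7]
grip_width: 0.0872
grasp_force: 0.0
time_s: 2.77
tool_pos: [0.5314, -0.1201, 0.1054]
tool_rot: [180.0, -0.0, 0.3]
force: [0.1, -0.6, 1.1]
grip_width: 0.055
grasp_force: 0.0
```

```bash
python3 steer.py '[[[0, 0, 0], 0, 0.02], [[0, 0, 0], 0, 0.02], [[0, 0, 0], 0, 0.02], [[0, 0, 0], 0, 0.02], [[0, 0, 0], 0, 0.02], [[0, 0, 0], 0, 0.02], [[0, 0, 0], 0, 0.02], [[0, 0, 0], 0, 0.02]]' 20
```

```text
time_s: 3.43
tool_pos: [0.5312, -0.1197, 0.105]
tool_rot: [-180.0, 0.0, 0.3]
force: [0.2, 1.3, 0.2]
grip_width: 0.0254
grasp_force: 20.0
```

Gripped, opening 25.4 mm. I'll slide to about 12 mm short of the middle notch.

To row units: -0.125 m is -0.1667, -0.0005 m is -0.0007.

```bash
python3 steer.py '[[[0, -0.02, 0], 0, 0.02], [[0, -0.04, 0], 0, 0.02], [[0, -0.06, 0], 0, 0.02], [[0, -0.08, 0], 0, 0.02], [[0, -0.1, 0], 0, 0.02], [[-0.0007, -0.12, 0], 0, 0.02], [[-0.0007, -0.1427, 0], 0, 0.02], [[-0.0007, -0.1667, 0], 0, 0.02]]' 30;python3 steer.py '[[[0, 0, 0], 0, 0.02], [[0, 0, 0], 0, 0.02], [[0, 0, 0], 0, 0.02]]'
python3 - <<'E'
from h import *
c=env.read_camera("top");b=cv2.resize(c["color"][175:245,215:355],None,fx=5.5,fy=5.5,interpolation=cv2.INTER_CUBIC);cv2.imwrite("pics/t2.png",b)
E
```

```text
time_s: 4.1
tool_pos: [0.5301, 0.002, 0.105]
tool_rot: [179.8, 0.0, 0.1]
force: [-0.2, -5.0, -0.2]
grip_width: 0.0251
grasp_force: 30.0
time_s: 4.35
tool_pos: [0.53, 0.0071, 0.105]
tool_rot: [-179.8, 0.0, 0.3]
force: [-1.1, 7.1, -0.7]
grip_width: 0.0252
grasp_force: 30.0
```

View pics/t2.png

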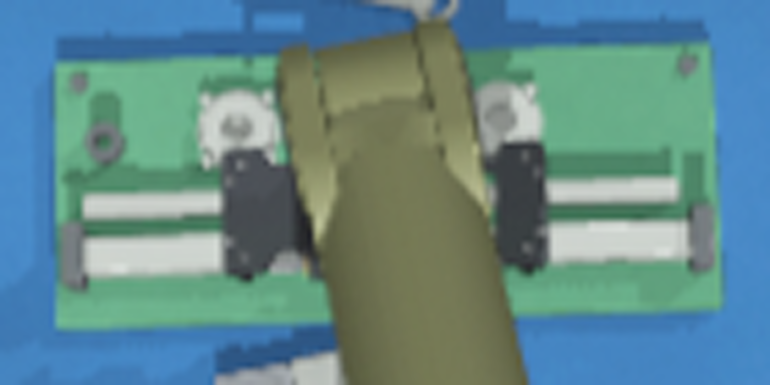

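The arm hides the carriage in this view; the gripper is centred near crop x 390, just short of the middle nest. A pull of +7 N has already appeared, so I'll feel for the notch in 1 mm steps.

To row units: -0.001 m is -0.0013.

```bash
f(){ grep -E "tool_pos|force: \["; }
python3 steer.py '[[[0, 0, 0], 0, 0.02], [[0, 0, 0], 0, 0.02]]'|f; python3 steer.py '[[[0, 0, 0], 0, 0.02]]'|f
python3 steer.py '[[[0, -0.0013, 0], 0, 0.02], [[0, -0.0013, 0], 0, 0.02], [[0, -0.0013, 0], 0, 0.02]]'|f
python3 steer.py '[[[0, -0.0013, 0], 0, 0.02], [[0, -0.0013, 0], 0, 0.02], [[0, -0.0013, 0], 0, 0.02]]'|f
python3 steer.py '[[[0, -0.0013, 0], 0, 0.02], [[0, -0.0013, 0], 0, 0.02], [[0, -0.0013, 0], 0, 0.02]]'|f
python3 steer.py '[[[0, -0.0013, 0], 0, 0.02], [[0, -0.0013, 0], 0, 0.02], [[0, -0.0013, 0], 0, 0.02]]'|f
python3 steer.py '[[[0, -0.0013, 0], 0, 0.02], [[0, -0.0013, 0], 0, 0.02], [[0, -0.0013, 0], 0, 0.02]]'|f
```

```text
tool_pos: [0.53, 0.0063, 0.105]
force: [0.0, 4.0, -0.9]
tool_pos: [0.5301, 0.0052, 0.105]
force: [-0.1, 1.7, -0.4]
tool_pos: [0.5301, 0.0049, 0.105]
force: [-0.4, 0.5, 0.1]
tool_pos: [0.5301, 0.0059, 0.105]
force: [-0.3, -2.0, 0.1]
tool_pos: [0.5301, 0.0078, 0.105]
force: [-1.2, -2.6, -1.5]
tool_pos: [0.53, 0.0094, 0.105]
force: [0.2, -0.8, -0.6]
tool_pos: [0.53, 0.0103, 0.105]
force: [0.3, -0.2, -1.2]
```

```bash
f(){ grep -E "tool_pos|force: \["|tr '\n' ' '; echo; }
r='x'; python3 steer.py '[[[0, -0.0013, 0], 0, 0.02], [[0, -0.0013, 0], 0, 0.02], [[0, -0.0013, 0], 0, 0.02], [[0, -0.0013, 0], 0, 0.02], [[0, -0.0013, 0], 0, 0.02]]'|f
python3 steer.py '[[[0, -0.0013, 0], 0, 0.02], [[0, -0.0013, 0], 0, 0.02], [[0, -0.0013, 0], 0, 0.02], [[0, -0.0013, 0], 0, 0.02], [[0, -0.0013, 0], 0, 0.02]]'|f
python3 steer.py '[[[0, -0.0013, 0], 0, 0.02], [[0, -0.0013, 0], 0, 0.02], [[0, -0.0013, 0], 0, 0.02], [[0, -0.0013, 0], 0, 0.02], [[0, -0.0013, 0], 0, 0.02]]'|f
python3 steer.py '[[[0, -0.0013, 0], 0, 0.02], [[0, -0.0013, 0], 0, 0.02], [[0, -0.0013, 0], 0, 0.02], [[0, -0.0013, 0], 0, 0.02], [[0, -0.0013, 0], 0, 0.02]]'|f
python3 steer.py '[[[0, -0.0013, 0], 0, 0.02], [[0, -0.0013, 0], 0, 0.02], [[0, -0.0013, 0], 0, 0.02], [[0, -0.0013, 0], 0, 0.02], [[0, -0.0013, 0], 0, 0.02]]'|f
python3 steer.py '[[[0, -0.0013, 0], 0, 0.02], [[0, -0.0013, 0], 0, 0.02], [[0, -0.0013, 0], 0, 0.02], [[0, -0.0013, 0], 0, 0.02], [[0, -0.0013, 0], 0, 0.02]]'|f
```

```text
tool_pos: [0.53, 0.0112, 0.105] force: [-0.4, -1.3, -0.9] 
tool_pos: [0.53, 0.0121, 0.105] force: [-0.5, -0.9, -1.0] 
tool_pos: [0.53, 0.0133, 0.105] force: [-0.8, -0.4, -1.2] 
tool_pos: [0.53, 0.0144, 0.105] force: [-0.8, 1.3, -2.0] 
tool_pos: [0.53, 0.0154, 0.105] force: [-1.0, 1.6, -2.3] 
tool_pos: [0.53, 0.0165, 0.105] force: [-1.4, 3.2, -2.4]
```

The pull forward starts at y ≈ 0.014, so the ball is entering the notch. Continuing until the force reverses.

To row units: -0.001 m is -0.0013.

```bash
f(){ grep -E "time|tool_pos|force: \["|tr '\n' ' '; echo; }
python3 steer.py '[[[0, -0.0013, 0], 0, 0.02], [[0, -0.0013, 0], 0, 0.02], [[0, -0.0013, 0], 0, 0.02], [[0, -0.0013, 0], 0, 0.02], [[0, -0.0013, 0], 0, 0.02]]'|f
python3 steer.py '[[[0, -0.0013, 0], 0, 0.02], [[0, -0.0013, 0], 0, 0.02], [[0, -0.0013, 0], 0, 0.02], [[0, -0.0013, 0], 0, 0.02], [[0, -0.0013, 0], 0, 0.02]]'|f
python3 steer.py '[[[0, -0.0013, 0], 0, 0.02], [[0, -0.0013, 0], 0, 0.02], [[0, -0.0013, 0], 0, 0.02], [[0, -0.0013, 0], 0, 0.02], [[0, -0.0013, 0], 0, 0.02]]'|f
python3 steer.py '[[[0, -0.0013, 0], 0, 0.02], [[0, -0.0013, 0], 0, 0.02], [[0, -0.0013, 0], 0, 0.02], [[0, -0.0013, 0], 0, 0.02], [[0, -0.0013, 0], 0, 0.02]]'|f
python3 steer.py '[[[0, -0.0013, 0], 0, 0.02], [[0, -0.0013, 0], 0, 0.02], [[0, -0.0013, 0], 0, 0.02], [[0, -0.0013, 0], 0, 0.02], [[0, -0.0013, 0], 0, 0.02]]'|f
```

```text
time_s: 8.82 tool_pos: [0.53, 0.0176, 0.105] force: [-1.9, 4.4, -2.8] 
time_s: 9.23 tool_pos: [0.5299, 0.0185, 0.105] force: [-1.1, 4.9, -2.2] 
time_s: 9.65 tool_pos: [0.5299, 0.0194, 0.1049] force: [-1.5, 5.0, -2.4] 
time_s: 10.07 tool_pos: [0.53, 0.0201, 0.105] force: [-2.0, 4.7, -2.4] 
time_s: 10.48 tool_pos: [0.53, 0.0203, 0.105] force: [-1.7, 2.0, -2.5]
```

```bash
f(){ grep -E "time|tool_pos|force: \["|tr '\n' ' '; echo; }
python3 steer.py '[[[0, -0.0007, 0], 0, 0.02], [[0, -0.0007, 0], 0, 0.02], [[0, -0.0007, 0], 0, 0.02], [[0, -0.0007, 0], 0, 0.02], [[0, -0.0007, 0], 0, 0.02]]'|f
python3 steer.py '[[[0, -0.0007, 0], 0, 0.02], [[0, -0.0007, 0], 0, 0.02], [[0, -0.0007, 0], 0, 0.02], [[0, -0.0007, 0], 0, 0.02], [[0, -0.0007, 0], 0, 0.02]]'|f
python3 steer.py '[[[0, -0.0013, 0], 0, 0.02], [[0, -0.0013, 0], 0, 0.02], [[0, -0.0013, 0], 0, 0.02], [[0, -0.0013, 0], 0, 0.02], [[0, -0.0013, 0], 0, 0.02]]'|f
```

```text
time_s: 10.9 tool_pos: [0.53, 0.0205, 0.105] force: [-3.0, -1.1, -2.4] 
time_s: 11.32 tool_pos: [0.53, 0.0207, 0.105] force: [-2.1, -4.6, -2.7] 
time_s: 11.73 tool_pos: [0.53, 0.0209, 0.105] force: [-3.2, -6.4, -1.9]
```

The position is pinned at y ≈ 0.0204 while the force swings from +5 to -6 N, so the ball is seated in the V. Backing off about 1.1 mm to relax the push.

To row units: 0.0011 m is 0.0015.

```bash
python3 steer.py '[[[0, 0.0015, 0], 0, 0.02], [[0, 0.0015, 0], 0, 0.02], [[0, 0.0015, 0], 0, 0.02], [[0, 0.0015, 0], 0, 0.02], [[0, 0.0015, 0], 0, 0.02], [[0, 0.0015, 0], 0, 0.02]]';python3 steer.py '[[[0, 0, 0], 0, 0.02], [[0, 0, 0], 0, 0.02], [[0, 0, 0], 0, 0.02], [[0, 0, 0], 0, 0.02]]'
python3 - <<'E'
from h import *
c=env.read_camera("scene");b=cv2.resize(c["color"][155:300,200:375],None,fx=3.6,fy=3.6,interpolation=cv2.INTER_CUBIC);cv2.imwrite("pics/s2.png",b)
E
```

```text
time_s: 12.23
tool_pos: [0.53, 0.0208, 0.105]
tool_rot: [179.9, 0.0, 0.2]
force: [-1.5, -4.0, -1.7]
grip_width: 0.0253
grasp_force: 30.0
time_s: 12.57
tool_pos: [0.53, 0.0208, 0.105]
tool_rot: [179.9, 0.0, 0.2]
force: [-3.2, -5.0, -1.9]
grip_width: 0.0253
grasp_force: 30.0
```

View pics/s2.png

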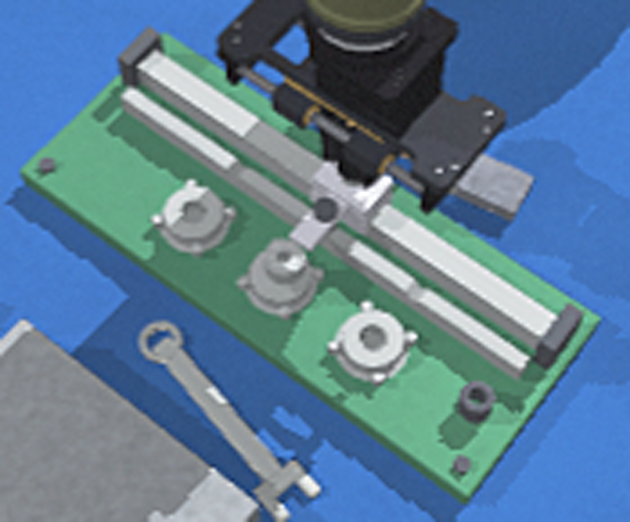

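The bush is over the plain flange (crop (287,260)). About 5 N of residual push remains, so I'll ease it off.

To row units: 0.0004 m is 0.0005.

```bash
f(){ grep -E "time|tool_pos|force: \["|tr '\n' ' '; echo; }
python3 steer.py '[[[0, 0.0005, 0], 0, 0.02], [[0, 0.0005, 0], 0, 0.02], [[0, 0.0005, 0], 0, 0.02], [[0, 0.0005, 0], 0, 0.02], [[0, 0.0005, 0], 0, 0.02], [[0, 0.0005, 0], 0, 0.02]]'|f
python3 steer.py '[[[0, 0, 0], 0, 0.02], [[0, 0, 0], 0, 0.02], [[0, 0, 0], 0, 0.02], [[0, 0, 0], 0, 0.02], [[0, 0, 0], 0, 0.02], [[0, 0, 0], 0, 0.02], [[0, 0, 0], 0, 0.02], [[0, 0, 0], 0, 0.02]]'|f
```

```text
time_s: 13.12 tool_pos: [0.53, 0.0208, 0.105] force: [-3.0, -4.9, -1.5] 
time_s: 13.78 tool_pos: [0.53, 0.0208, 0.105] force: [-3.3, -4.7, -2.2]
```

To row units: 0.0006 m is 0.0008.

```bash
f(){ grep -E "time|tool_pos|force: \["|tr '\n' ' '; echo; }
python3 steer.py '[[[0, 0.0008, 0], 0, 0.02], [[0, 0.0008, 0], 0, 0.02], [[0, 0.0008, 0], 0, 0.02], [[0, 0.0008, 0], 0, 0.02], [[0, 0.0008, 0], 0, 0.02], [[0, 0.0008, 0], 0, 0.02]]'|f
python3 steer.py '[[[0, 0, 0], 0, 0.02], [[0, 0, 0], 0, 0.02], [[0, 0, 0], 0, 0.02], [[0, 0, 0], 0, 0.02], [[0, 0, 0], 0, 0.02], [[0, 0, 0], 0, 0.02], [[0, 0, 0], 0, 0.02], [[0, 0, 0], 0, 0.02]]'|f
```

```text
time_s: 14.28 tool_pos: [0.53, 0.0208, 0.105] force: [-3.8, -3.4, -2.8] 
time_s: 14.95 tool_pos: [0.53, 0.0208, 0.105] force: [-3.4, -4.1, -2.3]
```

To row units: 0.0006 m is 0.0008.

```bash
f(){ grep -E "time|tool_pos|force: \["|tr '\n' ' '; echo; }
python3 steer.py '[[[0, 0.0008, 0], 0, 0.02], [[0, 0.0008, 0], 0, 0.02], [[0, 0.0008, 0], 0, 0.02], [[0, 0.0008, 0], 0, 0.02], [[0, 0.0008, 0], 0, 0.02], [[0, 0.0008, 0], 0, 0.02]]'|f
python3 steer.py '[[[0, 0.0007, 0], 0, 0.02], [[0, 0.0007, 0], 0, 0.02], [[0, 0.0007, 0], 0, 0.02], [[0, 0.0007, 0], 0, 0.02], [[0, 0.0007, 0], 0, 0.02], [[0, 0.0007, 0], 0, 0.02]]'|f
python3 steer.py '[[[0, 0, 0], 0, 0.02], [[0, 0, 0], 0, 0.02], [[0, 0, 0], 0, 0.02], [[0, 0, 0], 0, 0.02], [[0, 0, 0], 0, 0.02], [[0, 0, 0], 0, 0.02], [[0, 0, 0], 0, 0.02], [[0, 0, 0], 0, 0.02]]'|f
```

```text
time_s: 15.45 tool_pos: [0.5299, 0.0207, 0.105] force: [-2.3, -1.4, -2.3] 
time_s: 15.95 tool_pos: [0.53, 0.0205, 0.105] force: [-3.9, 0.7, -2.6] 
time_s: 16.62 tool_pos: [0.53, 0.0203, 0.105] force: [-3.1, 3.9, -4.0]
```

To row units: -0.0005 m is -0.0007.

```bash
f(){ grep -E "time|tool_pos|force|width"|tr '\n' ' '; echo; }
python3 steer.py '[[[0, -0.0007, 0], 0, 0.02], [[0, -0.0007, 0], 0, 0.02], [[0, -0.0007, 0], 0, 0.02], [[0, -0.0007, 0], 0, 0.02], [[0, -0.0007, 0], 0, 0.02], [[0, -0.0007, 0], 0, 0.02]]'|f
python3 steer.py '[[[0, 0, 0], 0, 0.02], [[0, 0, 0], 0, 0.02], [[0, 0, 0], 0, 0.02], [[0, 0, 0], 0, 0.02], [[0, 0, 0], 0, 0.02], [[0, 0, 0], 0, 0.02], [[0, 0, 0], 0, 0.02], [[0, 0, 0], 0, 0.02]]'|f
python3 steer.py '[[[0, 0, 0], 0, 0.02], [[0, 0, 0], 0, 0.02], [[0, 0, 0], 0, 0.02], [[0, 0, 0], 0, 0.02], [[0, 0, 0], 0, 0.02], [[0, 0, 0], 0, 0.02], [[0, 0, 0], 0, 0.02], [[0, 0, 0], 0, 0.02]]'|f
```

```text
time_s: 17.12 tool_pos: [0.53, 0.0203, 0.105] force: [-3.3, 3.2, -3.8] grip_width: 0.0255 grasp_force: 30.0 
time_s: 17.78 tool_pos: [0.53, 0.0203, 0.105] force: [-3.1, 3.4, -4.7] grip_width: 0.0253 grasp_force: 30.0 
time_s: 18.45 tool_pos: [0.53, 0.0203, 0.105] force: [-3.5, 4.3, -3.4] grip_width: 0.0253 grasp_force: 30.0
```

To row units: -0.0006 m is -0.0008.

```bash
f(){ grep -E "time|tool_pos|force|width"|tr '\n' ' '; echo; }
python3 steer.py '[[[0, -0.0008, 0], 0, 0.02], [[0, -0.0008, 0], 0, 0.02], [[0, -0.0008, 0], 0, 0.02], [[0, -0.0008, 0], 0, 0.02], [[0, -0.0008, 0], 0, 0.02], [[0, -0.0008, 0], 0, 0.02]]'|f
python3 steer.py '[[[0, 0, 0], 0, 0.02], [[0, 0, 0], 0, 0.02], [[0, 0, 0], 0, 0.02], [[0, 0, 0], 0, 0.02], [[0, 0, 0], 0, 0.02], [[0, 0, 0], 0, 0.02], [[0, 0, 0], 0, 0.02], [[0, 0, 0], 0, 0.02]]'|f
```

```text
time_s: 18.95 tool_pos: [0.53, 0.0204, 0.105] force: [-3.9, 1.0, -2.7] grip_width: 0.0253 grasp_force: 30.0 
time_s: 19.62 tool_pos: [0.53, 0.0205, 0.105] force: [-3.7, -0.8, -3.0] grip_width: 0.0255 grasp_force: 30.0
```

Along-rail force is now near zero, and the carriage is at rest at the notch centre with the knob gripped.

```bash
python3 -c "
from cell import env
print(env.sign_off())"
```

```text
the job is handed in; nothing more can be done
None
```

The carriage is at rest in the middle notch, its bush over the flange without a bore, with the knob still gripped; I handed the job in at about 20 s on the robot's clock.

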